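# Sweep the loose nuts into the bench pan

### The job

Clear up the bench: with the fingertips, gently sweep the three loose steel nuts along the bench top into the red pan through its open side, so that each nut lies wholly inside. Only push them, never pinch or pick them up, and leave everything else on the bench where it stands.

Things in the scene. Friction and masses are not known exactly. Their poses are not given: they have to be found in the camera images.
- nut_a: plain steel hexagon nut, silver-grey with a dark bore, 36 mm across flats, 41.6 mm across corners, 19 mm high, about 110 g (75 to 155 g), lying loose and flat on the bench. Origin: centre of its underside; z up. It slides on the bench when pushed with about 1 N, or less
- nut_b: plain steel hexagon nut, silver-grey with a dark bore, 36 mm across flats, 41.6 mm across corners, 19 mm high, about 110 g (75 to 155 g), lying loose and flat on the bench. Origin: centre of its underside; z up. It slides on the bench when pushed with about 1 N, or less
- nut_c: plain steel hexagon nut, silver-grey with a dark bore, 36 mm across flats, 41.6 mm across corners, 19 mm high, about 110 g (75 to 155 g), lying loose and flat on the bench. Origin: centre of its underside; z up. It slides on the bench when pushed with about 1 N, or less
- pan: red sheet-metal sweeping pan fixed to the bench; walls 30 mm high, 4 mm thick; inside 220 mm (its x) by 160 mm (its y). Origin: centre of the inside at bench height, z up. Open on its whole -y side (edge at y = -80 mm, towards the nuts); walls at x = -110, x = +110 and y = +80 mm. Its floor is level with the bench: no step to feel. Black handle 100 mm long behind the closed +y side
- socket: blue-sleeved wrench socket, steel at the foot, upright cylinder 26 mm across, 38 mm high, loose, stands among the nuts; leave it. Origin: centre of its underside
- bushing: brass flanged bushing standing on its flange, flange 31 mm across and 6 mm high, neck 22 mm across, 32 mm high in all, loose, stands among the nuts; leave it. Origin: centre of its underside
- can: blue spray can with a yellow label, 54 mm across, 180 mm high, loose, stands beyond the nuts; leave it. Origin: centre of its underside
- screwdriver: red-handled screwdriver 200 mm long lying to the right of the nuts; leave it. Origin: underside, mid-length; x along it to the tip
- pliers: red-handled pliers about 160 mm long lying at the far side; leave them. Origin: underside, at the pivot; x towards the jaws
- tape: black roll of tape lying flat, 84 mm across, 25 mm high, on the near right of the nuts; leave it. Origin: centre of its underside

How it is judged:
By the outcome, as a careful person would: the job done as asked, in the order asked, and still so for the second after the job is handed in, with the robot touching nothing.
It also fails if it takes over 72 s, if anything falls off the work surface, if the arm or the gripper's body presses on something with over 40 N, if the wrist force passes 120 N, or if a joint passes its speed limit or range.

### The arm

A 6-joint arm with a two-finger parallel gripper is mounted at the origin on the work surface. World frame = base frame: x ahead of the robot, y to its left, z up, the work surface at z = 0. Lengths are in mm, angles in rad, forces in N, time in s.
With the tool pointing down it reaches from about 300 to 875 mm from the base axis. Payload 6.4 kg.
Tool frame: the origin (TCP) lies where the fingers leave the gripper's body, on its centre line; the fingertips stand 64 mm ahead of it and the grasp point (between the pads) lies 45 mm ahead of it (robot.tcp_to_tips is the distance from the TCP to the fingertips, in mm); z points along the fingers, y is the line along which they close (so a half turn about z gives the same grasp; the last joint's range is limited). The gripper opens to 88 mm and grips with 3 to 60 N. Pads are 18 mm wide; open, the fingers measure 123 mm over their backs; the gripper's body (75 mm by 187 mm) begins 45 mm behind the grasp point.
Start: joints at [-0.206, 0.181, 1.607, -0, 1.354, -0.206], TCP at [575.015, 0.014, 302.714] pointing down, gripper open.
Joint ranges: [-2.99, 2.99], [-0.89, 2.07], [0.3, 2.58], [-1.14, 4.28], [0, 2.63], [-3.12, 3.12]. Speed limits (rad/s): [2.57, 2.57, 3.01, 3.14, 3.14, 3.14].

### API

Orientations are given as a unit quaternion [w, x, y, z].
In Python, from workcell import robot gives the robot as it stands.
- The arm moves only by the tool move_arm, never from a script. Its argument "moves" is a list of rows, each a list of 7 numbers: the closure, from 0 (fully open) to 1 (shut), then the shift along the tool's x, y, z normalised to -1 to 1, where 1 is 0.2 m, then the turn, a rotation vector about the tool's x, y, z normalised to -1 to 1, where 1 is 60 degrees. A call has 1 to 8 rows; each row is the pose to reach, as a shift and turn from the pose commanded when the call began, along the tool's axes at that moment; what a row does not reach only later rows make up. A row lasts 1/8 s, in which the tool goes at most 62.5 mm and 10.7 degrees, less where a joint would pass 70% of its speed; a pose out of reach is approached as far as the arm can. A call with a number of a shift or a turn outside -1 to 1 is refused whole. A call with a gripper value outside its range is refused whole. The fingers move at their own pace and stop on an object; the grip force is fixed at half the most. Time passes only in rows, so rows that repeat a pose let the fingers close. It gives the time, the measured TCP pose, the force, the opening and the grip force at its end, in the units of the state.
- robot.get_state(): the state, without advancing time (a new reading comes with each control period).
- robot.read_camera(name): name is "scene" or "side" or "wrist"; returns (picture, depth): 400x640x3 uint8, red, green, blue; 400x640 float32, mm along the optical axis (not along the pixel's ray), 0 where there is no reading.
- robot.camera_model(name): a dict with "vertical_fov" (degrees; the focal length in pixels is half the picture's height over the tangent of half this angle, whatever the lens; pixels are square), "cx", "cy" (the principal point, pixels), "dist_coeffs" ([k1, k2, p1, p2, k3] as OpenCV has them; the pictures are not rectified), "rvec" (rotation vector, rad) and "tvec" (3), from world to camera coordinates, as OpenCV has them. Camera axes: x right, y down, z forward; pixel columns grow to the right and rows downward; lengths in mm; the calibration is good to about 2 mm. A picture is of the moment at which its call begins: read the wrist's pose just before it. camera_model takes no time and is no camera call; for the wrist camera it gives the pose at the moment of the call.
- robot.sign_off(): hands the job in; it is judged then, once.
The state is a dict: "time": time; "joint_positions": joint angles; "dq": joint speeds; "tau": joint torques, N m; "position": TCP position; "eef_rot": TCP orientation; "contact_force": force on the tool from outside, world axes, zero at the start; "ft_torque": the same for the moment, N m; "width": opening from 0.0 (shut) to 1.0 (fully open); "finger_force": force on a finger pad.
Only numpy, scipy, OpenCV 4.12 (cv2) and the standard library are available. Lean on these libraries where they do the work, as an engineer would, in place of code of your own. Each camera call takes 0.05 s, during which the arm holds its last target. There are 200 camera calls.

## Working session

There is one attempt and no reset: what is moved stays moved. The work goes in short steps, Python scripts to look and compute and a tool call to move; the robot and the scene stay as the last step left them, time stands still between calls to the robot, and variables do not carry over. Pictures are saved under pics/ and viewed, at most 10 in all, crops included, and the job is handed in when it is done.

Besides the shell and the picture viewer there is one more tool, called after "Request:" as name(argument=value, ...), one argument or row to a line, values as JSON. move_arm: Moves the arm, as the interface text tells. Its arguments: {"type":"object","properties":{"moves":{"type":"array"}},"required":["moves"]}

```bash
mkdir -p pics; ls; cat > h.py <<'E'
import numpy as np, cv2
from workcell import robot
def cam(n):
    m=robot.camera_model(n); f=200/np.tan(np.radians(m["vertical_fov"]/2))
    K=np.array([[f,0,m["cx"]],[0,f,m["cy"]],[0,0,1.]])
    return K,np.array(m["dist_coeffs"],float),np.array(m["rvec"],float),np.array(m["tvec"],float)
def pix2w(c,uv,z):
    K,D,r,t=c; p=cv2.undistortPoints(np.array(uv,float).reshape(-1,1,2),K,D).reshape(-1,2)
    R=cv2.Rodrigues(r)[0]; C=-R.T@t; d=np.c_[p,np.ones(len(p))]@R
    z=np.broadcast_to(z,len(p)); return C+d*((z-C[2])/d[:,2])[:,None]
def topdown(n,pic,c,x0,x1,y0,y1,z=0,s=1.0):
    # rectified bench map: row = x from x1 down, col = y from y1 to y0
    K,D,r,t=c; xs=np.arange(x1,x0,-1/s); ys=np.arange(y1,y0,-1/s)
    X,Y=np.meshgrid(xs,ys,indexing="ij"); P=np.stack([X,Y,np.full_like(X,z)],-1).reshape(-1,3)
    uv=cv2.projectPoints(P,r,t,K,D)[0].reshape(X.shape+(2,)).astype(np.float32)
    return cv2.remap(pic,uv[...,0],uv[...,1],cv2.INTER_LINEAR)
E
python3 - <<'E'
from h import *
s=robot.get_state(); print(s["position"],s["eef_rot"],s["time"],s["contact_force"])
for n in("scene","wrist"):
    c=cam(n); p,d=robot.read_camera(n); R=cv2.Rodrigues(c[2])[0]; print(n,-R.T@c[3],R[2],c[0][0,0],c[1])
    np.savez(n+"0.npz",p=p,d=d,r=c[2],t=c[3]); cv2.imwrite(f"pics/{n}0.png",p[...,::-1])
E
```

```text
pics
[5.74568745e+02 1.10355587e-01 3.01808596e+02] [-7.33776583e-04  7.07090853e-01  7.07122151e-01 -5.00324612e-04] 0.0 [ 0.87347834 -0.81401949  0.4420349 ]
scene [1238.54652724  381.82453737  868.96212221] [-0.57730419 -0.40845912 -0.70702264] 469.42512536890735 [-0.140769  0.        0.        0.        0.      ]
wrist [573.6466014   69.92208745 384.93926168] [-0.00222425 -0.27058439 -0.96269369] 345.2906242226697 [-0.02163493  0.          0.          0.          0.        ]
```

View pics/scene0.png

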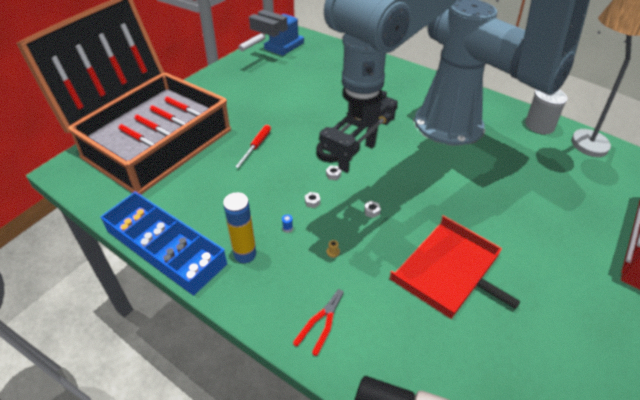

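View pics/wrist0.png

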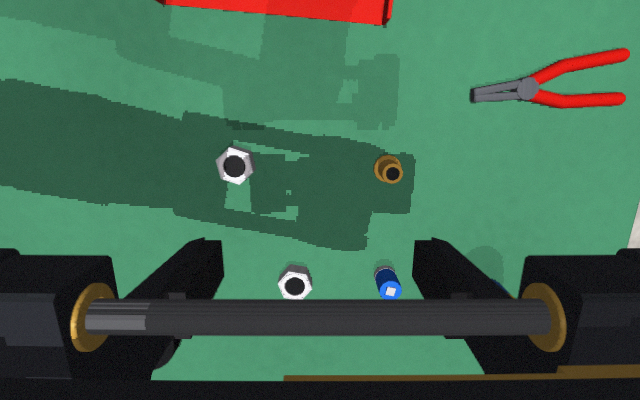

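The scene view shows nuts at about (334,172), (313,199) and (373,208), the socket at (287,222), the bushing at (333,248) and the pan around (447,265). In the wrist view, two nuts are at (234,166) and (294,286), the socket top is at (391,291) and the bushing top at (392,173). Next I'll make a rectified top-down map from the scene camera.

```bash
python3 - <<'E'
from h import *
c=cam("scene"); p=np.load("scene0.npz")["p"]
m=topdown("scene",p,c,420,820,-220,380,0,1.3)
for y in range(-200,380,100): cv2.line(m,(int((380-y)*1.3),0),(int((380-y)*1.3),8),(255,255,255),1)
cv2.imwrite("pics/top0.png",m[...,::-1])
w=cam("wrist"); print("nut,nut,sock,bush\n",pix2w(w,[(234,166),(294,286),(391,291),(392,173)],[19,19,38,32]).round(1))
print("scene nuts/sock/bush\n",pix2w(c,[(334,170),(313,197),(373,206),(287,217),(333,241)],[19,19,19,38,32]).round(1))
E
```

```text
nut,nut,sock,bush
 [[ 482.9    3.3   19. ]
 [ 544.7 -140.9   19. ]
 [ 655.9 -136.3   38. ]
 [ 650.3   -1.7   32. ]]
scene nuts/sock/bush
 [[ 424.1 -155.8   19. ]
 [ 543.5 -139.4   19. ]
 [ 480.     3.5   19. ]
 [ 652.  -137.6   38. ]
 [ 644.7   -6.6   32. ]]
```

View pics/top0.png

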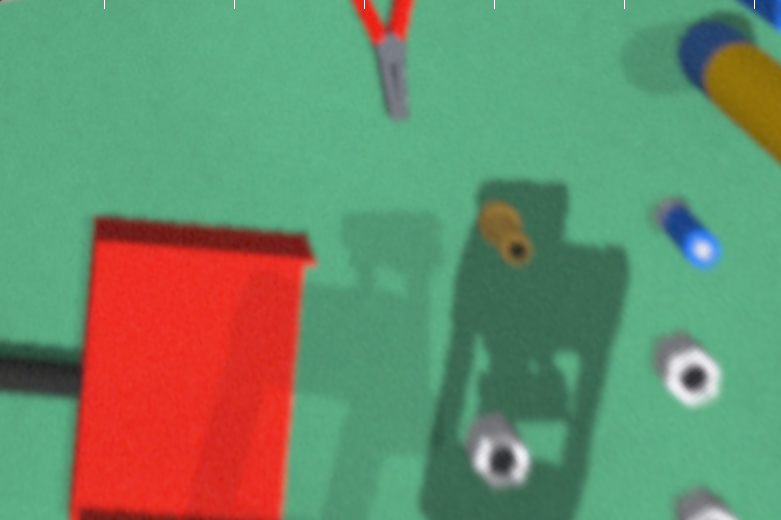

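```bash
python3 - <<'E'
from h import *
c=cam("scene"); f=np.load("scene0.npz"); p=f["p"]
print(pix2w(c,[(235,200),(241,258),(330,142),(334,163),(320,150),(270,128),(237,167)],[180,0,25,25,25,10,5]).round(0))
cv2.imwrite("pics/crop0.png",cv2.resize(p[110:230,260:400],None,fx=5,fy=5,interpolation=cv2.INTER_CUBIC)[...,::-1])
E
```

```text
[[ 778. -167.  180.]
 [ 792. -166.    0.]
 [ 334. -232.   25.]
 [ 406. -169.   25.]
 [ 382. -234.   25.]
 [ 369. -434.   10.]
 [ 561. -394.    5.]]
```

View pics/crop0.png

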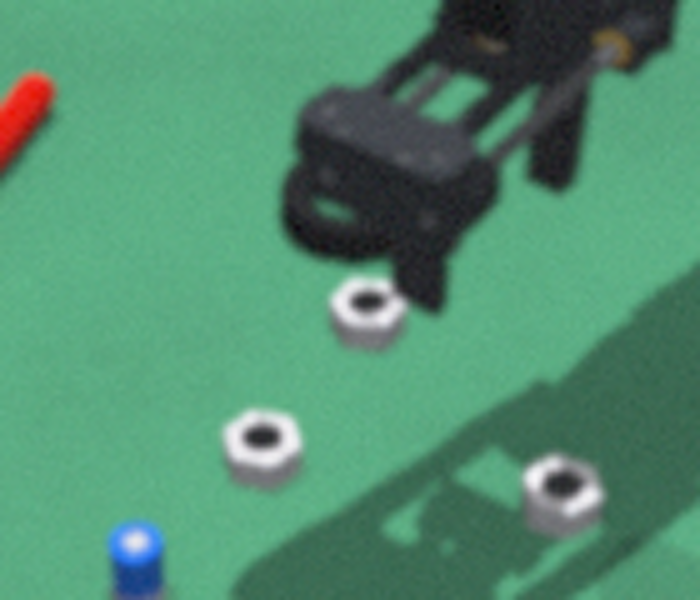

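The crop shows the tape ring partly hidden behind the gripper, just behind nut A (pixel (334,170)). I'll start with nut C, then look again at A and the tape.

Request:
move_arm(
  moves=[
    [0.7,-0.1,-0.2,0.2,0,0,0],
    [0.7,-0.225,-0.4,0.4,0,0,0],
    [0.7,-0.235,-0.465,0.65,0,0,0],
    [0.7,-0.235,-0.465,0.85,0,0,0],
    [0.7,-0.235,-0.465,0.9,0,0,0],
    [0.7,-0.235,-0.465,0.9,0,0,0],
  ],
)

```text
time: 0.85
position: [482.2, -47.0, 122.8]
eef_rot: [-0.0, 0.707, 0.707, -0.0]
contact_force: [0.3, -0.5, 1.3]
width: 0.342
finger_force: 0.0
```

```bash
python3 - <<'E'
from h import *
s=robot.get_state(); print(s["position"],s["width"],s["time"],s["contact_force"])
ps=[]
for n in("scene","wrist"):
    p,d=robot.read_camera(n); np.savez(n+"1.npz",p=p,d=d); ps.append(p)
a=cv2.resize(ps[0][110:230,240:400],(640,480),interpolation=cv2.INTER_CUBIC)
cv2.imwrite("pics/crop1.png",a[...,::-1])
E
```

```text
[482.19374426 -46.97413658 122.79875255] 0.34184903100493663 0.85 [ 0.29742159 -0.54827875  1.34493456]
```

View pics/crop1.png

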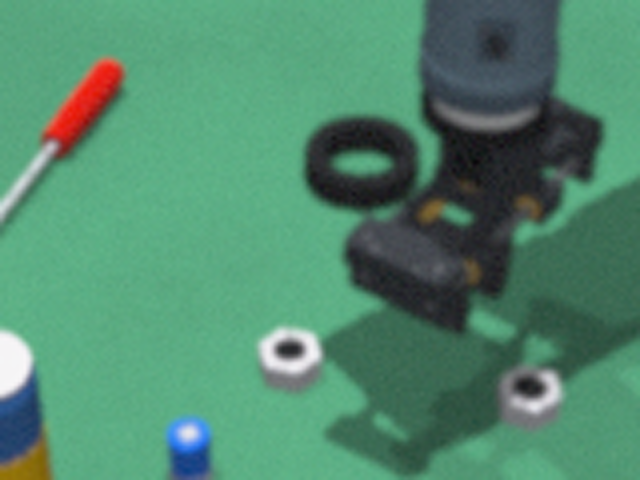

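The tape's top ellipse centre is at crop (362,153), which is scene pixel (330.5,148): centre near (356,-213), so A has a narrow gap behind it. B is at crop (290,350) and C at crop (529,385), both where I measured them. I'll push C now.

Request:
move_arm(
  moves=[
    [0.7,0,0,0.2,0,0,0],
    [0.7,0,0,0.265,0,0,0],
    [0.7,0.04,0.005,0.265,0,0,0],
    [0.7,0.09,0.01,0.265,0,0,0],
    [0.7,0.15,0.02,0.265,0,0,0],
    [0.7,0.225,0.032,0.265,0,0,0],
    [0.7,0.3,0.046,0.265,0,0,0],
    [0.7,0.375,0.06,0.265,0,0,0],
  ],
)

```text
time: 1.95
position: [494.3, 29.2, 69.9]
eef_rot: [0.0, 0.707, 0.707, 0.0]
contact_force: [0.5, -1.3, 1.2]
width: 0.3
finger_force: 0.8
```

```bash
python3 - <<'E'
from h import *
p,d=robot.read_camera("wrist"); q,_=robot.read_camera("scene")
cv2.imwrite("pics/w2.png",np.hstack([cv2.resize(p,(400,250)),cv2.resize(q[100:350,200:600],(400,250))])[...,::-1])
E
```

```text
(no output)
```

View pics/w2.png

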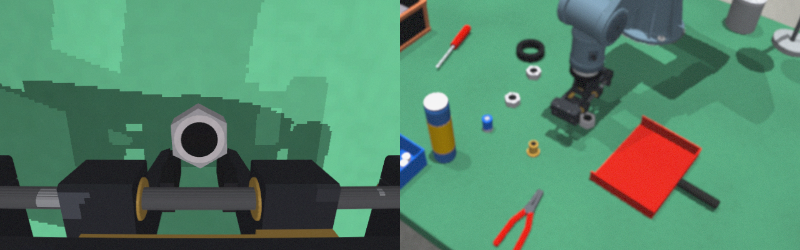

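The nut (wrist half, (199,138)) sits squarely in the cradle between the fingertips. I'll carry on pushing.

Request:
move_arm(
  moves=[
    [0.7,0.08,0.015,0,0,0,0],
    [0.7,0.17,0.032,0,0,0,0],
    [0.7,0.26,0.05,0,0,0,0],
    [0.7,0.35,0.067,0,0,0,0],
    [0.7,0.44,0.084,0,0,0,0],
    [0.7,0.53,0.1,0,0,0,0],
    [0.7,0.62,0.118,0,0,0,0],
    [0.7,0.71,0.135,0,0,0,0],
  ],
)

```text
time: 3.05
position: [521.2, 171.3, 69.7]
eef_rot: [-0.0, 0.707, 0.707, -0.0]
contact_force: [-0.2, -0.4, 0.0]
width: 0.296
finger_force: 0.3
```

Request:
move_arm(
  moves=[
    [0.7,0.08,0.015,0,0,0,0],
    [0.7,0.15,0.03,0,0,0,0],
    [0.7,0.2,0.038,0,0,0,0],
    [0.7,0.23,0.044,0,0,0,0],
    [0.7,0.24,0.045,0,0,0,0],
    [0.7,0.24,0.045,0,0,0,0],
    [0.7,0.19,0.045,0,0,0,0],
    [0.7,0.1,0.045,0,0,0,0],
  ],
)

```text
time: 4.05
position: [530.0, 189.1, 69.7]
eef_rot: [0.0, 0.707, 0.707, 0.0]
contact_force: [-0.1, -0.3, 0.7]
width: 0.3
finger_force: 0.0
```

```bash
python3 - <<'E'
from h import *
c=cam("wrist");p,d=robot.read_camera("wrist"); print(robot.get_state()["position"],robot.get_state()["time"])
g=cv2.cvtColor(p,cv2.COLOR_RGB2HSV); m=((g[...,1]<60)&(g[...,2]>110)).astype(np.uint8); m[260:]=0
n,l,st,ce=cv2.connectedComponentsWithStats(m)
for i in range(1,n):
    if st[i,4]>150: print(st[i],ce[i],pix2w(c,[ce[i]],19).round(1))
cv2.imwrite("pics/w3.png",p[...,::-1])
E
```

```text
[529.96666925 187.02593423  69.5496368 ] 4.1
[ 271   96   95  107 4518] [318.79083665 148.11066844] [[529.2 241.6  19. ]]
```

View pics/w3.png

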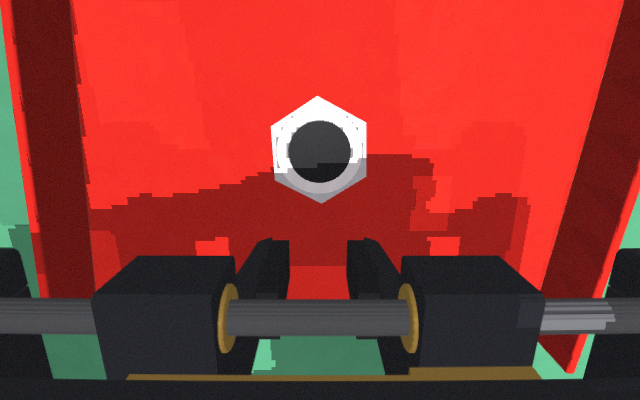

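Nut C (wrist pixel (319,150)) lies well inside the pan at (529,242). Nut B is next.

Request:
move_arm(
  moves=[
    [0.7,-0.05,0,-0.15,0,0,0],
    [0.7,-0.2,0,-0.3,0,0,0],
    [0.7,-0.4,0,-0.3,0,0,0],
    [0.7,-0.6,0,-0.3,0,0,0],
    [0.7,-0.8,0,-0.3,0,0,0],
    [0.7,-1.0,0,-0.3,0,0,0],
  ],
)

```text
time: 4.85
position: [529.6, -12.1, 129.9]
eef_rot: [0.0, 0.707, 0.707, 0.0]
contact_force: [0.1, 0.7, 1.3]
width: 0.298
finger_force: 0.0
```

Request:
move_arm(
  moves=[
    [0.7,-0.2,0.075,0,0,0,0],
    [0.7,-0.45,0.075,0,0,0,0],
    [0.7,-0.7,0.075,0,0,0,0],
    [0.7,-0.9,0.075,0,0,0,0],
    [0.7,-0.9,0.075,0,0,0,0],
    [0.7,-0.9,0.075,0.15,0,0,0],
    [0.7,-0.9,0.075,0.3,0,0,0],
    [0.7,-0.9,0.075,0.3,0,0,0],
  ],
)

```text
time: 5.85
position: [542.9, -188.3, 67.4]
eef_rot: [-0.003, 0.707, 0.707, -0.001]
contact_force: [-0.9, 0.6, 0.8]
width: 0.298
finger_force: 0.0
```

```bash
cat > nut.py <<'E'
from h import *
def nuts():
    c=cam("wrist");p,d=robot.read_camera("wrist"); print(robot.get_state()["position"],robot.get_state()["time"])
    K,D,r,t=c; u=cv2.undistortPoints(np.mgrid[0:640,0:400].T.reshape(-1,1,2).astype(float),K,D).reshape(400,640,2)
    R=cv2.Rodrigues(r)[0]; X=(np.dstack([u*d[...,None],d])-t)@R
    g=cv2.cvtColor(p,cv2.COLOR_RGB2HSV)
    m=((X[...,2]>14)&(X[...,2]<24)&(d>0)&(g[...,1]<60)).astype(np.uint8)
    n,l,st,ce=cv2.connectedComponentsWithStats(m)
    for i in range(1,n):
        if st[i,4]>120:
            Q=X[l==i]; print(st[i],"centre",((Q.max(0)+Q.min(0))/2).round(1),"size",np.ptp(Q,0).round(0))
    return p,d,X
E
python3 -c "from nut import *; nuts()"
```

```text
[ 544.07273381 -188.97105928   68.99757865] 5.9
[ 275  109  106  102 7554] centre [ 545.3 -140.4   18.6] size [40. 39.  9.]
[   0  155   89   89 6571] centre [ 428.7 -156.6   18.5] size [37. 36.  9.]
[250 245  38  52 441] centre [ 521.2 -186.7   19. ] size [14. 20. 10.]
[348 245  40  45 433] centre [ 561.9 -185.8   19. ] size [15. 18. 10.]
```

Request:
move_arm(
  moves=[
    [0.7,0.04,0.005,0,0,0,0],
    [0.7,0.09,0.01,0,0,0,0],
    [0.7,0.16,0.018,0,0,0,0],
    [0.7,0.25,0.028,0,0,0,0],
    [0.7,0.34,0.038,0,0,0,0],
    [0.7,0.43,0.048,0,0,0,0],
    [0.7,0.52,0.058,0,0,0,0],
    [0.7,0.61,0.068,0,0,0,0],
  ],
)

```text
time: 6.9
position: [558.7, -66.7, 69.7]
eef_rot: [-0.0, 0.707, 0.707, -0.0]
contact_force: [-0.2, -0.5, 1.8]
width: 0.302
finger_force: 0.6
```

```bash
python3 -c "from nut import *; nuts()"
```

```text
[558.54920846 -64.75255744  69.51660889] 6.95
[ 251  170  134   99 7044] centre [557.5 -44.3  19. ] size [55. 41. 10.]
```

Request:
move_arm(
  moves=[
    [0.7,0.08,0.01,0,0,0,0],
    [0.7,0.17,0.02,0,0,0,0],
    [0.7,0.26,0.03,0,0,0,0],
    [0.7,0.35,0.04,0,0,0,0],
    [0.7,0.44,0.05,0,0,0,0],
    [0.7,0.53,0.06,0,0,0,0],
    [0.7,0.62,0.07,0,0,0,0],
    [0.7,0.71,0.08,0,0,0,0],
  ],
)

```text
time: 7.95
position: [574.8, 75.2, 69.7]
eef_rot: [0.0, 0.707, 0.707, 0.0]
contact_force: [0.4, -0.7, 0.2]
width: 0.297
finger_force: 0.2
```

Request:
move_arm(
  moves=[
    [0.7,0.08,0.01,0,0,0,0],
    [0.7,0.17,0.02,0,0,0,0],
    [0.7,0.26,0.03,0,0,0,0],
    [0.7,0.35,0.04,0,0,0,0],
    [0.7,0.44,0.05,0,0,0,0],
    [0.7,0.51,0.06,0,0,0,0],
    [0.7,0.55,0.065,0,0,0,0],
    [0.7,0.57,0.066,0,0,0,0],
  ],
)

```text
time: 8.95
position: [587.9, 188.4, 69.7]
eef_rot: [0.0, 0.707, 0.707, -0.0]
contact_force: [0.2, -1.8, 0.8]
width: 0.301
finger_force: 0.3
```

Request:
move_arm(
  moves=[
    [0.7,0,0,0,0,0,0],
    [0.7,-0.05,0,0,0,0,0],
    [0.7,-0.12,0,-0.1,0,0,0],
    [0.7,-0.15,0,-0.25,0,0,0],
    [0.7,-0.15,0,-0.3,0,0,0],
    [0.7,-0.15,0,-0.3,0,0,0],
  ],
)

```text
time: 9.7
position: [588.2, 157.7, 130.2]
eef_rot: [0.0, 0.707, 0.707, 0.001]
contact_force: [0.7, -0.5, -0.2]
width: 0.299
finger_force: 0.0
```

```bash
python3 -c "from nut import *; nuts()"
```

```text
[587.57700695 157.8491198  129.31173214] 9.75
[ 172   35   74   82 4259] centre [529.  240.5  18.5] size [37. 41.  9.]
[ 284   94   69   75 3683] centre [587.6 211.3  20.4] size [38. 40.  5.]
```

```bash
python3 - <<'E'
from h import *
K,D,r,t=c=cam("scene"); p,d=robot.read_camera("scene")
u=cv2.undistortPoints(np.mgrid[0:640,0:400].T.reshape(-1,1,2).astype(float),K,D).reshape(400,640,2)
X=(np.dstack([u*d[...,None],d])-t)@cv2.Rodrigues(r)[0]
box=(X[...,0]>280)&(X[...,0]<470)&(X[...,1]>-300)&(X[...,1]<-120)
v=p.max(-1)
T=X[box&(v<90)&(X[...,2]>8)&(X[...,2]<40)]; print(len(T),"tape",np.percentile(T,[1,50,99],axis=0).round(1))
g=cv2.cvtColor(p,cv2.COLOR_RGB2HSV)
N=X[box&(g[...,1]<60)&(v>130)&(X[...,2]>14)&(X[...,2]<26)]; print(len(N),"nut",np.percentile(N,[2,50,98],axis=0).round(1))
cv2.imwrite("pics/s4.png",cv2.resize(p[120:200,290:390],(800,600)if 0 else (700,560),interpolation=cv2.INTER_CUBIC)[...,::-1])
E
```

```text
415 tape [[ 319.4 -253.     8.2]
 [ 363.6 -211.6   22.9]
 [ 427.6 -155.3   29. ]]
97 nut [[ 409.9 -174.4   14.9]
 [ 431.2 -153.2   19. ]
 [ 445.5 -137.6   22.9]]
```

View pics/s4.png

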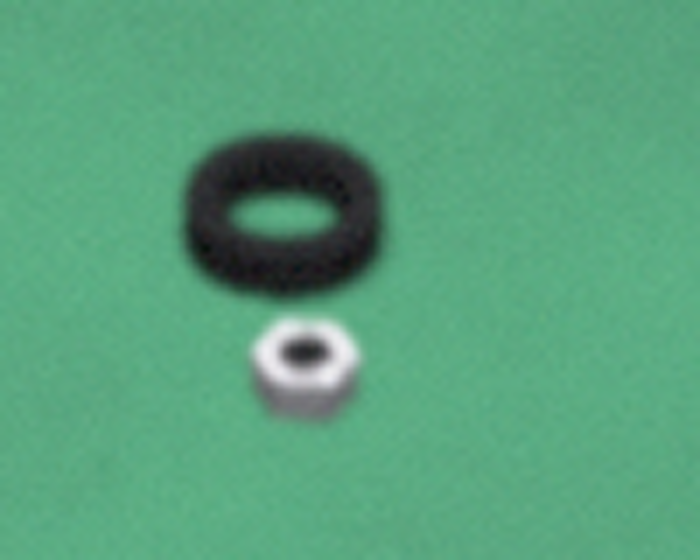

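B is in the pan at (588,211). The crop shows the tape (crop (283,215), world about (361,-211)) close behind A (crop (305,352), world about (427,-156)). I'll narrow the fingers to fit the gap.

Request:
move_arm(
  moves=[
    [0.7,-0.2,-0.1,0,0,0,0],
    [0.7,-0.4,-0.25,0,0,0,0],
    [0.88,-0.6,-0.4,0,0,0,0],
    [0.88,-0.75,-0.6,0,0,0,0],
    [0.88,-0.9,-0.785,0,0,0,0],
    [0.88,-0.9,-0.785,0,0,0,0],
  ],
)

```text
time: 10.55
position: [427.9, -22.5, 128.3]
eef_rot: [-0.002, 0.708, 0.706, -0.001]
contact_force: [0.2, -0.3, 0.1]
width: 0.122
finger_force: 0.0
```

Request:
move_arm(
  moves=[
    [0.88,-0.25,0,0,0,0,0],
    [0.88,-0.5,0,0,0,0,0],
    [0.88,-0.75,0,0,0,0,0],
    [0.88,-0.85,0,0,0,0,0],
    [0.88,-0.85,0,0,0,0,0],
    [0.88,-0.85,0,0,0,0,0],
  ],
)

```text
time: 11.3
position: [430.7, -190.3, 129.1]
eef_rot: [-0.001, 0.707, 0.707, 0.0]
contact_force: [-1.0, -0.8, -0.4]
width: 0.119
finger_force: 0.0
```

```bash
python3 - <<'E'
from nut import *
p,d,X=nuts()
print("dark low", end=" ")
T=X[(p.max(-1)<90)&(X[...,2]>18)&(X[...,2]<30)&(d>0)]; print(len(T), np.percentile(T,[1,99],axis=0).round(1) if len(T) else "")
cv2.imwrite("pics/w5.png",p[...,::-1])
E
```

```text
[ 430.69435962 -190.20396454  129.26072237] 11.35
[ 275  135   73   65 3502] centre [ 425.5 -156.7   18.4] size [41. 37.  9.]
[159 199  74  22 315] centre [ 356.8 -180.9   19. ] size [45. 11. 10.]
[233 213  29  43 218] centre [ 386.2 -198.6   19. ] size [16. 27. 10.]
[145 238  15  40 161] centre [ 329.  -211.2   19.1] size [ 9. 24. 10.]
dark low 6273 [[ 313.6 -227.5   18.7]
 [ 435.1 -146.8   27.4]]
```

View pics/w5.png

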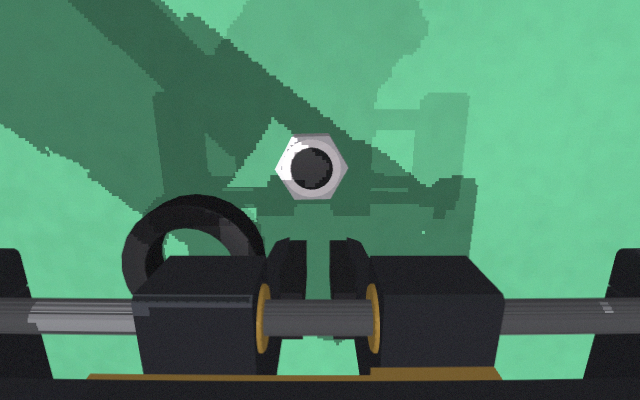

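Nut A is at wrist pixel (311,166), with a flat facing the fingers. The tape's right edge is near (264,250) and its top near (195,196). I'll check that edge against the descent.

```bash
python3 -c "
from h import *
print(pix2w(cam('wrist'),[(264,250),(122,262),(195,196),(250,215)],25).round(1))"
```

```text
[[ 397.8 -204.5   25. ]
 [ 312.  -212.7   25. ]
 [ 360.1 -171.6   25. ]
 [ 390.7 -182.8   25. ]]
```

Request:
move_arm(
  moves=[
    [0.88,0,-0.012,0.12,0,0,0],
    [0.88,0,-0.012,0.24,0,0,0],
    [0.88,0,-0.012,0.3,0,0,0],
    [0.88,0.03,-0.012,0.3,0,0,0],
    [0.88,0.07,-0.012,0.3,0,0,0],
    [0.88,0.12,-0.012,0.3,0,0,0],
    [0.88,0.18,-0.012,0.3,0,0,0],
    [0.88,0.24,-0.012,0.3,0,0,0],
  ],
)

```text
time: 12.35
position: [428.6, -143.2, 70.1]
eef_rot: [0.0, 0.707, 0.707, 0.0]
contact_force: [0.3, -1.5, 1.4]
width: 0.12
finger_force: 0.4
```

```bash
python3 -c "from nut import *; nuts()"
```

```text
[ 428.0749404  -141.85140684   69.73166915] 12.4
[ 264  164  103  107 7063] centre [ 426.4 -119.9   19. ] size [41. 44. 10.]
[ 94 336  44  25 259] centre [ 335.6 -181.9   19. ] size [22. 11. 10.]
```

Request:
move_arm(
  moves=[
    [0.8,0.04,0.005,0,0,0,0],
    [0.7,0.1,0.012,0,0,0,0],
    [0.7,0.18,0.025,0,0,0,0],
    [0.7,0.27,0.038,0,0,0,0],
    [0.7,0.36,0.05,0,0,0,0],
    [0.7,0.45,0.063,0,0,0,0],
    [0.7,0.54,0.075,0,0,0,0],
    [0.7,0.63,0.088,0,0,0,0],
  ],
)

```text
time: 13.4
position: [446.0, -16.6, 69.7]
eef_rot: [-0.0, 0.707, 0.707, -0.0]
contact_force: [0.1, -0.8, -0.2]
width: 0.301
finger_force: 0.3
```

```bash
python3 -c "from nut import *; nuts()"
```

```text
[445.75793123 -15.14081215  69.56209052] 13.45
[ 252  170  134  121 7158] centre [445.1   1.   19. ] size [54. 51. 10.]
```

Request:
move_arm(
  moves=[
    [0.7,0.08,0.012,0,0,0,0],
    [0.7,0.17,0.025,0,0,0,0],
    [0.7,0.26,0.038,0,0,0,0],
    [0.7,0.35,0.05,0,0,0,0],
    [0.7,0.44,0.063,0,0,0,0],
    [0.7,0.53,0.076,0,0,0,0],
    [0.7,0.61,0.088,0,0,0,0],
    [0.7,0.68,0.1,0,0,0,0],
  ],
)

```text
time: 14.45
position: [466.0, 119.0, 69.6]
eef_rot: [-0.0, 0.707, 0.707, -0.0]
contact_force: [-0.8, -1.1, 0.0]
width: 0.303
finger_force: 0.2
```

Request:
move_arm(
  moves=[
    [0.7,0.07,0.01,0,0,0,0],
    [0.7,0.15,0.02,0,0,0,0],
    [0.7,0.22,0.03,0,0,0,0],
    [0.7,0.28,0.038,0,0,0,0],
    [0.7,0.32,0.045,0,0,0,0],
    [0.7,0.33,0.045,0,0,0,0],
    [0.7,0.33,0.045,0,0,0,0],
    [0.7,0.28,0.045,0,0,0,0],
  ],
)

```text
time: 15.45
position: [475.0, 173.8, 69.7]
eef_rot: [0.0, 0.707, 0.707, 0.0]
contact_force: [0.5, 0.2, -0.1]
width: 0.296
finger_force: 0.0
```

Request:
move_arm(
  moves=[
    [0.7,-0.05,0,-0.05,0,0,0],
    [0.7,-0.15,0,-0.2,0,0,0],
    [0.7,-0.3,0,-0.45,0,0,0],
    [0.7,-0.5,0,-0.65,0,0,0],
    [0.7,-0.7,0,-0.85,0,0,0],
    [0.7,-0.8,0,-0.95,0,0,0],
    [0.7,-0.8,0,-0.95,0,0,0],
    [0.7,-0.8,0,-0.95,0,0,0],
  ],
)

```text
time: 16.45
position: [474.3, 14.3, 258.9]
eef_rot: [-0.001, 0.707, 0.707, -0.0]
contact_force: [0.1, -0.5, 0.2]
width: 0.301
finger_force: 0.0
```

```bash
python3 - <<'E'
from nut import *
p,d,X=nuts(); q,_=robot.read_camera("scene"); print(robot.get_state()["contact_force"])
cv2.imwrite("pics/end.png",np.vstack([cv2.resize(p,(440,275)),cv2.resize(q[100:350,200:600],(440,275))])[...,::-1])
E
```

```text
[474.17575169  14.62983971 258.5024721 ] 16.5
[-0.55829066  0.75475024 -0.61522024]
```

View pics/end.png

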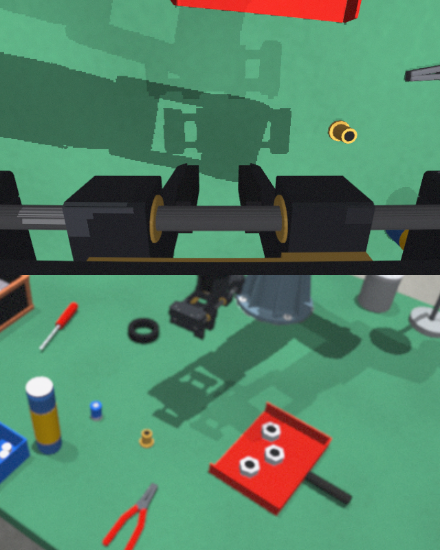

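The scene half shows all three nuts in the pan at (270,430), (275,453) and (249,465), well past the open edge. The socket, bushing, can, pliers, screwdriver and tape look unmoved.

```bash
python3 -c "from workcell import robot; print(robot.sign_off())"
```

```text
the job is handed in; nothing more can be done
None
```

All three nuts were swept into the red pan and lie wholly inside, nothing else on the bench appears to have moved, and the job was handed in at about 16.5 s.

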